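# Fit the upper tier on a nail-polish carousel

## Task

Put the carousel's upper tier back on: lift it by its handle, turn it so that its four holes meet the four posts, and slide it gently down them, in hand all the way, until it sits fully home on the collars, then let go. Do not force it or let it drop down the posts, knock nothing over, and leave the mug and the bottle on the desk where they are.

Things in the scene. Friction and masses are not known exactly. Their poses are not given: they have to be found in the camera images.
- tier: Loose round bamboo tier, 224 mm in diameter, 0.3 to 0.55 kg, level on the desk, handle up. Origin: centre of its underside, z up. Board 8 mm thick, with a rim 4 mm wide standing 10 mm above it round the edge. Four straight through holes, 10.8 mm in diameter, lie at a radius of 90 mm on the tier's +x, +y, -x and -y axes; any of the four quarter turns fits the posts.
- handle (a point): Middle of the tier's carrying handle, 58 mm above the underside; axes as the tier's. The handle is a straight flat-sided bar along the tier's x, 84 mm long, 12 mm wide (y), 18 mm high (its top is 67 mm above the underside), on two 12 mm square uprights at x = +36 and -36 mm. Between the uprights the space under the bar is open down to the board.
- carousel: Foot of the carousel, fast on the desk: bamboo disc 170 mm in diameter. Origin: centre of its underside, on the turntable's upright axis. Its x axis says nothing of where the posts are. On it is a bamboo turntable, 230 mm in diameter, floor 30 mm and rim 42 mm above the desk. Its angle is any and is not measured: see or feel it. Its stiff bearing holds still up to about 1 N m about the axis.
- seat (a point): Point on the carousel's axis level with the upper faces of the four collars, 129 mm above the desk; the tier's underside belongs here. Four equal upright steel posts stand on the turntable, 90 degrees apart at a radius of 90 mm: 12 mm rods, each with a collar 20 mm wide and above it a spigot 9 mm in diameter, on which the tier slides.
- tips (a point): Point on the carousel's axis level with the tips of the four spigots, 153 mm above the desk and 24 mm above the collars. The last 4 mm of each spigot is a cone that narrows from 9 to 6 mm, with a flat tip. A tier whose holes miss the posts rests here; pressed with less than about 8 N it slides round on the tips without turning the turntable, pressed harder it may drag it along.
- polish_tall: Nail-polish bottle, 29 mm in diameter, 80 mm tall, standing loose on the turntable within the post circle, below the place of the tier. Origin: centre of its underside.
- polish_short: Nail-polish bottle, 29 mm in diameter, 68 mm tall, standing loose on the turntable within the post circle. Origin: centre of its underside.
- polish_desk: Nail-polish bottle, 29 mm in diameter, 74 mm tall, standing loose on the desk between the robot and the work. Origin: centre of its underside.
- mug: Enamel mug, 80 mm in diameter, 80 mm tall, with a handle reaching 37 mm out to its +y side, standing loose on the desk beyond the work. Origin: centre of its underside.

How it is judged:
On the way, in this order (a step that is already met when the one before it is completed fails the run):
1. the tier is carried over the carousel, above the posts (z of tier in the frame of carousel above 0.15 m and horizontal distance between tier and carousel below 0.03 m), for 0.1 s.
2. the tier, level, has slid down all four posts onto the collars (z of tier in the frame of carousel between 0.126 and 0.132 m and horizontal distance between tier and carousel below 0.004 m and angle between tier's own z axis and vertical below 0.03 rad), for 0.2 s.
At the end, for the whole second after the job is handed in: The tier rests level (within 0.03 rad) and still on the collars, its underside 126 to 132 mm above the desk and its centre within 4 mm of the carousel's axis, handle up; the bottles and the mug stand upright (all of step 2 and linear speed of tier below 0.02 m/s and angular speed of tier below 0.1 rad/s and angle between each of polish_tall, polish_short, polish_desk, mug's own z axis and vertical below 0.3 rad); the robot touches nothing.
It fails at once if the tier is forced on the carousel (more than 60 N between them) (contact force between tier and carousel above 60 N).
It fails at once if the tier is let fall down the posts (faster than 0.35 m/s over the last 24 mm) (linear speed of tier above 0.35 m/s and horizontal distance between tier and carousel below 0.02 m and z of tier in the frame of carousel between 0.11 and 0.153 m).
It fails at once if a polish bottle or the mug is knocked over, or the mug or the bottle on the desk is pushed away by over 30 mm (angle between any of polish_tall, polish_short, polish_desk, mug's own z axis and vertical above 0.5 rad or distance of any of polish_desk, mug from where it was at the start of the episode above 0.03 m).
It also fails if it takes over 72 s, if anything falls off the work surface, if the arm or the gripper's body presses on something with over 40 N, if the wrist force passes 120 N, or if a joint passes its speed limit or range.

## Robot

A 7-joint arm with a two-finger parallel gripper is mounted at the origin on the work surface. World frame = base frame: x ahead of the robot, y to its left, z up, the work surface at z = 0. Lengths are in m, angles in rad, forces in N, time in s.
With the tool pointing down it reaches from about 0.35 to 0.9 m from the base axis. Payload 8.1 kg.
Tool frame: the origin (TCP) lies between the finger pads; the fingertips stand ahead of it and the grasp point (between the pads) is the TCP (arm.nose_length is the z of the fingertips in the tool frame, in m); z points along the fingers, y is the line along which they close (so a half turn about z gives the same grasp; the last joint's range is limited). The gripper opens to 92 mm and grips with 3 to 60 N. Pads are 19 mm wide; open, the fingers measure 130 mm over their backs; the gripper's body (75 mm by 190 mm) begins 47 mm behind the grasp point.
Start: joints at [1.166, 0.434, 0.025, 1.573, -0.012, 1.134, -0.075], TCP at [0.186, -0.597, 0.246] pointing down, gripper open.
Joint ranges: [-2.62, 2.62], [-0.44, 2.09], [-1.27, 1.32], [0.08, 2.57], [-1.32, 4.46], [0.12, 2], [-2.74, 2.74]. Speed limits (rad/s): [2.22, 2.22, 3.01, 3.01, 3.14, 3.14, 3.14].

## Interface

Orientations are given as a rotation vector (axis times angle).
In Python, from cell import sensors, optics, arm gives the robot as it stands.
- The arm moves only by the tool arm_command, never from a script. Its argument "deltas" is one flat list of numbers, 7 for each row, row after row: the turn, a rotation vector about the world's x, y, z as a fraction of full scale, then the shift along the world's x, y, z as a fraction of full scale, then the finger opening in mm, from 0 to 91.8. In form: [wx, wy, wz, dx, dy, dz, fingers, wx, wy, wz, dx, dy, dz, fingers, ...]. A call has 1 to 20 rows; each row is the pose to reach, as a shift and turn from the pose commanded when the call began; what a row does not reach only later rows make up. Full scale, the value 1, is 1 m for a shift and 90 degrees for a turn. A row lasts 1/10 s, in which the tool goes at most 50 mm and 8.59 degrees, less where a joint would pass 70% of its speed; a pose out of reach is approached as far as the arm can. A call with a number of a shift or a turn outside -1 to 1 is refused whole. A call with a gripper value outside its range is refused whole. The fingers move at their own pace and stop on an object; "force" is the grip in N (left out, the last holds). Time passes only in rows, so rows that repeat a pose let the fingers close. It gives the time, the measured TCP pose, the force, the opening and the grip force at its end, in the units of the state.
- sensors.observe(): the state, without advancing time (a new reading comes with each control period).
- optics.get_image(name): name is "scene" or "top" or "wrist"; returns the picture (400x640x3 uint8, blue, green, red); there is no depth.
- optics.calibration(name): a dict with "camera_matrix" (3x3 intrinsics, pixels), "rvec" (rotation vector, rad) and "tvec" (3), from world to camera coordinates, as OpenCV has them. Camera axes: x right, y down, z forward; pixel columns grow to the right and rows downward; lengths in m; the calibration is good to about 2 mm. A picture is of the moment at which its call begins: read the wrist's pose just before it. calibration takes no time and is no camera call; for the wrist camera it gives the pose at the moment of the call.
- arm.sign_off(): hands the job in; it is judged then, once.
The state is a dict: "clock": time; "joints": joint angles; "dq": joint speeds; "joint_efforts": joint torques, N m; "position": TCP position; "ee_rot": TCP orientation; "force": force on the tool from outside, world axes, zero at the start; "ft_torque": the same for the moment, N m; "width": opening from 0.0 (shut) to 1.0 (fully open); "gripper_force": force on a finger pad.
Only numpy, scipy, OpenCV 4.12 (cv2) and the standard library are available. Lean on these libraries where they do the work, as an engineer would, in place of code of your own. Each camera call takes 0.05 s, during which the arm holds its last target. There are 200 camera calls.

## Working session

There is one attempt and no reset: what is moved stays moved. The work goes in short steps, Python scripts to look and compute and a tool call to move; the robot and the scene stay as the last step left them, time stands still between calls to the robot, and variables do not carry over. Pictures are saved under pics/ and viewed, at most 10 in all, crops included, and the job is handed in when it is done.

Besides the shell and the picture viewer there is one more tool, called in YAML: its name, and indented under it one key for each argument. arm_command: Moves the arm, as the interface text tells. Its arguments: {"type":"object","properties":{"deltas":{"type":"array","items":{"type":"number"}},"force":{"type":"number"}},"required":["deltas"]}

```bash
mkdir -p pics; ls; python3 - <<'E'
from cell import sensors, optics, arm
import cv2
s=sensors.observe();print(s, arm.nose_length)
for n in("scene","top"):
    im=optics.get_image(n);cv2.imwrite(f"pics/{n}0.png",im)
    c=optics.calibration(n);print(n,c)
print(optics.calibration("wrist"))
E
```

```text
pics
{'clock': 0.0, 'joints': array([ 1.16642211,  0.43522188,  0.02494972,  1.57409161, -0.01161285,
        1.13400112, -0.07507796]), 'dq': array([-0.00125   , -0.00094595,  0.00029267, -0.00041075, -0.00125059,
        0.0009452 ,  0.00100609]), 'joint_efforts': array([ 8.09691096e-05, -6.67850733e+01,  9.86046642e-01, -3.14458358e+01,
       -6.03293977e-02,  4.28279070e-02,  1.82366707e-04]), 'position': array([ 0.18558038, -0.59630732,  0.24494749]), 'ee_rot': array([-3.10438706e+00, -4.71948510e-01,  5.59993041e-04]), 'force': array([-0.19858123,  0.64503202, -0.36387489]), 'ft_torque': array([ 0.05211956,  0.0179669 , -0.04620803]), 'gripper_force': 0.0, 'width': 0.9991507048950845} 0.019
scene {'camera_matrix': array([[443.67191587,   0.        , 316.66528821],
       [  0.        , 443.67191587, 201.48940594],
       [  0.        ,   0.        ,   1.        ]]), 'rvec': array([ 1.00342701,  2.53273577, -0.9635909 ]), 'tvec': array([ 0.44338167, -0.2329588 ,  1.32766739])}
top {'camera_matrix': array([[441.54864502,   0.        , 320.7534067 ],
       [  0.        , 441.54864502, 196.094358  ],
       [  0.        ,   0.        ,   1.        ]]), 'rvec': array([ 2.21510824, -2.18367907,  0.09730573]), 'tvec': array([-0.03187377,  0.59077961,  0.96149533])}
{'camera_matrix': array([[312.70194725,   0.        , 318.52151132],
       [  0.        , 312.70194725, 200.63209195],
       [  0.        ,   0.        ,   1.        ]]), 'rvec': array([-2.35688501,  1.73636226,  0.22720248]), 'tvec': array([-0.62319534, -0.03228419,  0.39013311])}
```

View pics/top0.png

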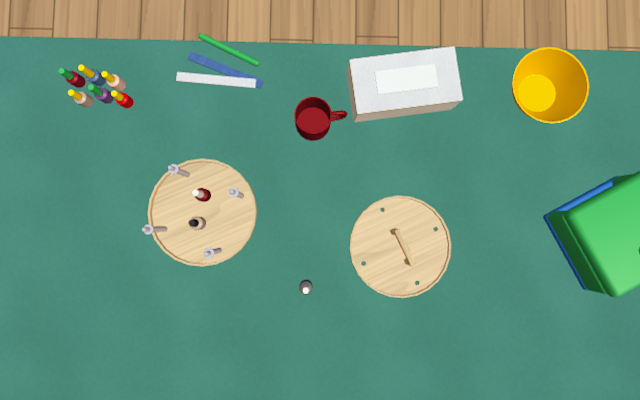

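View pics/scene0.png

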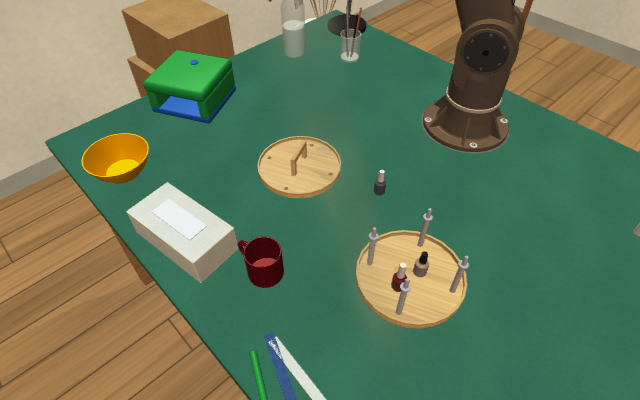

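The top view shows the tier at about (400,246) with its handle running from (393,232) to (409,263), and holes at (382,210), (435,229), (417,282) and (364,263). The turntable is at (202,212), with post tips near (172,169), (233,191), (148,230) and (208,253). The scene view agrees with this layout.

```bash
cat > h.py <<'E'
import numpy as np,cv2
from cell import sensors,optics,arm
def ray(cal,uv,z):
    R=cv2.Rodrigues(np.array(cal["rvec"]))[0];t=np.array(cal["tvec"]).ravel();K=cal["camera_matrix"]
    uv=np.atleast_2d(uv).astype(float);d=(np.linalg.inv(K)@np.c_[uv,np.ones(len(uv))].T).T@R
    c=-R.T@t;return c+d*((z-c[2])/d[:,2])[:,None]
def proj(cal,p):
    return cv2.projectPoints(np.atleast_2d(p).astype(float),np.array(cal["rvec"]),np.array(cal["tvec"]),cal["camera_matrix"],None)[0][:,0]
def square(p):  # centre and quarter-turn angle of four points
    c=p[:,:2].mean(0);d=p[:,:2]-c;a=np.arctan2(d[:,1],d[:,0]);return c,np.angle(np.exp(4j*a).sum())/4,np.hypot(*d.T),a
def blobs(m,lo,hi):
    n,l,s,c=cv2.connectedComponentsWithStats(m.astype(np.uint8));return [(c[i].round(1),s[i,4],s[i,:4]) for i in range(1,n) if lo<=s[i,4]<=hi]
E
python3 - <<'E'
from h import *
im=cv2.imread("pics/top0.png");cal=optics.calibration("top")
hsv=cv2.cvtColor(im,cv2.COLOR_BGR2HSV)
def disc(c,r):
    m=np.zeros(im.shape[:2],np.uint8);cv2.circle(m,c,r,1,-1);return m>0
green=(hsv[...,0]>60)&(hsv[...,0]<100)&(hsv[...,1]>40)
hb=blobs(green&disc((400,246),46),4,60);print(hb)
p=ray(cal,[b[0] for b in hb],0.006);print(p);print(square(p))
bam=((hsv[...,0]>8)&(hsv[...,0]<30)&(hsv[...,1]>40)).astype(np.uint8);bam[:130]=0
for c in cv2.findContours(bam,0,1)[0]:
    if cv2.contourArea(c)>3000:
        e=cv2.fitEllipse(cv2.convexHull(c));print(e,[ray(cal,[e[0]],z)[0].round(4) for z in(.018,.042)])
grey=(hsv[...,1]<45)&(hsv[...,2]>80)
for b in blobs(grey&disc((202,212),66),6,400):print(b)
cv2.imwrite("pics/crop.png",cv2.resize(im[145:280,130:275],None,fx=5.4,fy=4.4,interpolation=cv2.INTER_CUBIC))
E
```

```text
[(array([381.9, 209.1]), np.int32(8), array([381, 208,   3,   3], dtype=int32)), (array([434.9, 228.7]), np.int32(9), array([434, 227,   3,   4], dtype=int32)), (array([363., 263.]), np.int32(9), array([362, 262,   3,   3], dtype=int32)), (array([416.3, 282. ]), np.int32(7), array([415, 281,   3,   3], dtype=int32))]
[[ 0.5647433  -0.16209688  0.006     ]
 [ 0.52224301 -0.28226733  0.006     ]
 [ 0.44359786 -0.12023527  0.006     ]
 [ 0.40281397 -0.24001315  0.006     ]]
(array([ 0.48334953, -0.20115316]), np.float64(0.45017362562261), array([0.09027922, 0.08995672, 0.09015487, 0.08942078]), array([ 0.44739282, -1.12369054,  2.02742702, -2.69202688]))
((399.8215637207031, 246.17684936523438), (100.83929443359375, 102.34468841552734), 152.61753845214844) [array([ 0.4826, -0.2004,  0.018 ]), array([ 0.4837, -0.1955,  0.042 ])]
((201.57640075683594, 212.07064819335938), (107.05863952636719, 108.7999038696289), 64.29044342041016) [array([0.552, 0.239, 0.018]), array([0.5514, 0.2331, 0.042 ])]
(array([176.5, 169.8]), np.int32(141), array([167, 164,  23,  13], dtype=int32))
(array([234.8, 192.6]), np.int32(109), array([228, 187,  16,  11], dtype=int32))
(array([197.2, 192.8]), np.int32(63), array([192, 189,  11,   8], dtype=int32))
(array([151.9, 228.8]), np.int32(149), array([142, 223,  25,  12], dtype=int32))
(array([210.8, 252. ]), np.int32(118), array([204, 248,  18,  10], dtype=int32))
```

View pics/crop.png

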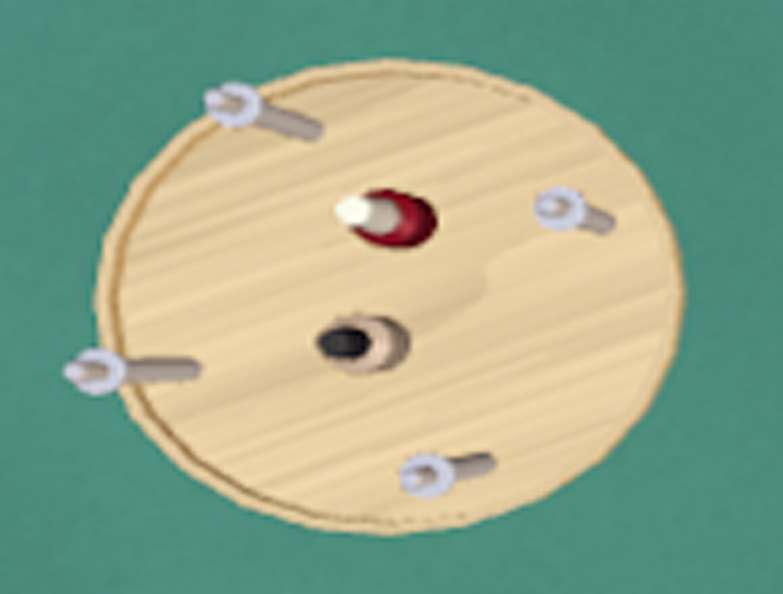

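The crop shows four pale collar rings at about (173,169), (233.5,192), (147.6,229) and (209,253) in the full image, with spigot tips just left of each. Both bottles stand upright inside the post circle.

```bash
python3 - <<'E'
from h import *
im=cv2.imread("pics/top0.png");cal=optics.calibration("top")
b,g,r=[im[...,i].astype(int) for i in range(3)]
m=((b>r+8)&(b>175)).astype(np.uint8)
C=[]
for u,v in [(173,169),(233,192),(148,229),(209,253)]:
    w=np.zeros_like(m);cv2.circle(w,(u,v),8,1,-1);w&=m
    y,x=np.nonzero(w);h=cv2.convexHull(np.c_[x,y].astype(np.int32));M=cv2.moments(h)
    C.append((M['m10']/M['m00'],M['m01']/M['m00']));print(C[-1],len(x),x.min(),x.max(),y.min(),y.max())
p=ray(cal,C,.129);print(p,square(p))
T=[(169,167.4),(230.3,191.8),(143.3,229.2),(206.6,253.3)]
p=ray(cal,T,.153);print(p,square(p))
s=sensors.observe();R=cv2.Rodrigues(s['ee_rot'])[0];print(R)
E
```

```text
(172.66120218579232, 168.0765027322404) 47 168 177 164 173
(233.3923611111111, 191.8784722222222) 42 230 237 188 196
(147.2144522144522, 228.93939393939394) 51 142 152 224 234
(208.69360269360266, 252.5084175084175) 43 205 213 249 256
[[0.63482291 0.27100578 0.129     ]
 [0.5897332  0.15091964 0.129     ]
 [0.51488824 0.31594885 0.129     ]
 [0.47075354 0.19564334 0.129     ]] (array([0.55254947, 0.2333794 ]), np.float64(0.4281849442893976), array([0.09046912, 0.09045574, 0.09075286, 0.09008099]), array([ 0.42893549, -1.14716776,  1.99872455, -2.70934523]))
[[0.63303585 0.27048435 0.153     ]
 [0.58806588 0.15261069 0.153     ]
 [0.51463787 0.31451624 0.153     ]
 [0.47077569 0.19410587 0.153     ]] (array([0.55162882, 0.23292929]), np.float64(0.4328617471491184), array([0.08965203, 0.08819715, 0.08958103, 0.08969106]), array([ 0.43223146, -1.14490575,  1.99646825, -2.69393288]))
[[ 9.54836476e-01  2.97131369e-01 -5.03934864e-04]
 [ 2.97131775e-01 -9.54835682e-01  1.23675424e-03]
 [-1.13696509e-04 -1.33063312e-03 -9.99999108e-01]]
```

arm_command:
  deltas: [0,0,0.094,0.297,0.396,0.055,91,0,0,0.094,0.297,0.396,0.055,91,0,0,0.094,0.297,0.396,0.055,91,0,0,0.094,0.297,0.396,0.055,91,0,0,0.094,0.297,0.396,0.055,91,0,0,0.094,0.297,0.396,0.055,91,0,0,0.094,0.297,0.396,0.055,91,0,0,0.094,0.297,0.396,0.055,91,0,0,0.094,0.297,0.396,0.055,91,0,0,0.094,0.297,0.396,0.055,91,0,0,0.094,0.297,0.396,0.055,91,0,0,0.094,0.297,0.396,0.055,91,0,0,0.094,0.297,0.396,0.055,91,0,0,0.094,0.297,0.396,0.055,91]

```text
clock: 1.5
position: [0.4818, -0.2022, 0.3004]
ee_rot: [3.063, 0.696, -0.001]
force: [-0.1, -0.1, 0.5]
width: 0.994
gripper_force: 0.0
```

```bash
python3 - <<'E'
from h import *
s=sensors.observe();c=optics.calibration("wrist");im=optics.get_image("wrist");cv2.imwrite("pics/w1.png",im)
np.save("w1.npy",c,allow_pickle=True);print(s['position'],s['ee_rot'],s['joints'],s['dq'].round(3),c)
a=.449
P=[[.483+.09*np.cos(a+k*np.pi/2),-.201+.09*np.sin(a+k*np.pi/2),.006] for k in range(4)];print(proj(c,P))
E
```

```text
[ 0.48181435 -0.20217683  0.3004488 ] [ 3.06339162e+00  6.96047218e-01 -1.37047011e-03] [ 0.49620197  0.24224785 -0.25008556  1.72140236  0.06462602  1.18664821
 -0.89511527] [ 0.003 -0.002 -0.002 -0.003 -0.002 -0.    -0.003] {'camera_matrix': array([[312.70194725,   0.        , 318.52151132],
       [  0.        , 312.70194725, 200.63209195],
       [  0.        ,   0.        ,   1.        ]]), 'rvec': array([-2.46785686,  1.55570742,  0.2028452 ]), 'tvec': array([-0.38892055,  0.28925624,  0.53108041])}
[[318.80305051  99.34637577]
 [254.46197012 167.3046623 ]
 [319.17543636 228.08991944]
 [383.58466409 166.90542455]]
```

View pics/w1.png

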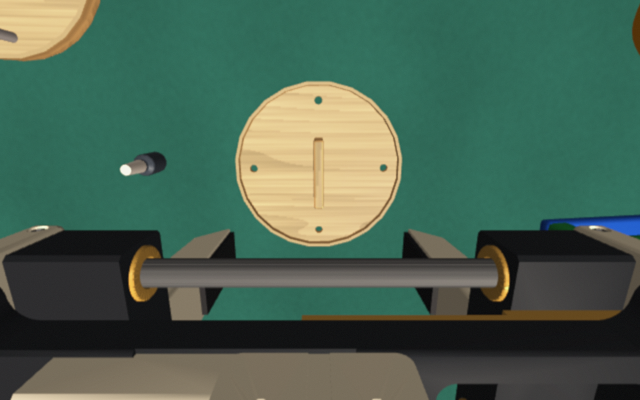

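The wrist view shows the whole tier: holes at (318,100), (254,168), (383,167) and (319,229), with the handle upright in the image at column 319. Predictions agree within about 1.5 px. Next I take the same view of the posts.

arm_command:
  deltas: [0,0,0,0.069,0.434,0.12,91,0,0,0,0.069,0.434,0.12,91,0,0,0,0.069,0.434,0.12,91,0,0,0,0.069,0.434,0.12,91,0,0,0,0.069,0.434,0.12,91,0,0,0,0.069,0.434,0.12,91,0,0,0,0.069,0.434,0.12,91,0,0,0,0.069,0.434,0.12,91,0,0,0,0.069,0.434,0.12,91,0,0,0,0.069,0.434,0.12,91,0,0,0,0.069,0.434,0.12,91,0,0,0,0.069,0.434,0.12,91,0,0,0,0.069,0.434,0.12,91]

```text
clock: 2.85
position: [0.5522, 0.2308, 0.4205]
ee_rot: [3.063, 0.695, -0.001]
force: [-0.2, -0.1, -0.4]
width: 0.991
gripper_force: 0.0
```

```bash
python3 - <<'E'
from h import *
# tier from w1
im=cv2.imread("pics/w1.png");c=np.load("w1.npy",allow_pickle=True).item()
g=cv2.cvtColor(im,cv2.COLOR_BGR2GRAY).astype(float)
C=[]
for u,v in [(318,100),(254,168),(319,229),(383,167)]:
    q=g[v-7:v+8,u-7:u+8];w=np.clip(np.median(q)-25-q,0,None);y,x=np.mgrid[v-7:v+8,u-7:u+8];C.append(((w*x).sum()/w.sum(),(w*y).sum()/w.sum()))
print(np.round(C,2))
for z in(.004,.008):print(square(ray(c,C,z)))
s=sensors.observe();c=optics.calibration("wrist");im=optics.get_image("wrist");cv2.imwrite("pics/w2.png",im)
np.save("w2.npy",c,allow_pickle=True);print(s['position'],s['ee_rot'],s['dq'].round(3))
a=.429
P=[[.552+.09*np.cos(a+k*np.pi/2),.2333+.09*np.sin(a+k*np.pi/2),.129] for k in range(4)];print(proj(c,P))
E
```

```text
[[317.9   99.76]
 [253.39 168.12]
 [318.42 228.93]
 [383.07 167.47]]
(array([ 0.48138262, -0.20051412]), np.float64(0.45022577806129926), array([0.09083576, 0.09084232, 0.09078873, 0.09087471]), array([ 0.44967802,  2.02200766, -2.69227202, -1.1201032 ]))
(array([ 0.4819428 , -0.20025576]), np.float64(0.45022577806129915), array([0.09000132, 0.09000782, 0.08995471, 0.0900399 ]), array([ 0.44967802,  2.02200766, -2.69227202, -1.1201032 ]))
[0.55216148 0.23084027 0.42047024] [ 3.06250689e+00  6.94786768e-01 -6.21459354e-04] [ 0.001 -0.003 -0.004 -0.003 -0.001  0.001 -0.004]
[[318.54377704  99.78478077]
 [252.48235056 166.8996334 ]
 [316.55876949 229.23854936]
 [382.39988008 168.97034233]]
```

View pics/w2.png

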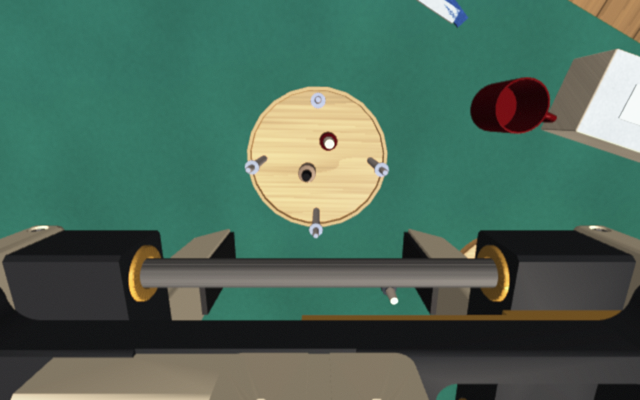

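The posts appear at about (318,100), (252,168), (316,230) and (382,170), within 1 px of prediction.

```bash
python3 - <<'E'
from h import *
im=cv2.imread("pics/w2.png");c=np.load("w2.npy",allow_pickle=True).item()
b,g,r=[im[...,i].astype(int) for i in range(3)]
m=((b>r+8)&(b>165)&(b>g+3)).astype(np.uint8);C=[]
for u,v in [(318,100),(252,167),(316,230),(382,170)]:
    w=np.zeros_like(m);cv2.circle(w,(u,v),10,1,-1);w&=m
    y,x=np.nonzero(w);h=cv2.convexHull(np.c_[x,y].astype(np.int32));M=cv2.moments(h)
    C.append((M['m10']/M['m00'],M['m01']/M['m00']));print(np.round(C[-1],2),len(x),x.min(),x.max(),y.min(),y.max())
print(square(ray(c,C,.129)))
cv2.imwrite("pics/w2c.png",np.hstack([cv2.resize(im[v-12:v+13,u-12:u+13],(200,200),interpolation=0) for u,v in [(318,100),(252,167),(316,230),(382,170)]]))
E
```

```text
[317.54 100.02] 151 311 324 93 107
[251.43 166.86] 107 245 258 161 173
[315.47 230.13] 92 309 322 224 237
[381.44 169.12] 115 375 388 163 175
(array([0.55098121, 0.23438542]), np.float64(0.42758238086259026), array([0.0901619 , 0.09004668, 0.09092228, 0.09009724]), array([ 0.42787533,  1.99414405, -2.71427593, -1.13900657]))
```

View pics/w2c.png

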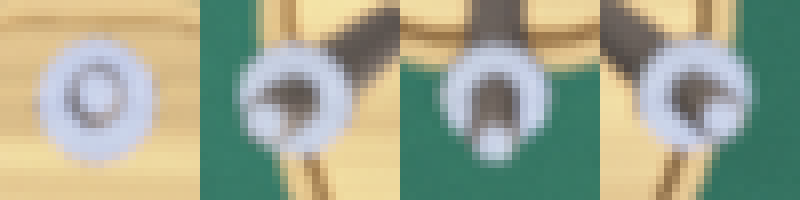

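arm_command:
  deltas: [0,0,0.0024,-0.0697,-0.4313,-0.12,91,0,0,0.0024,-0.0697,-0.4313,-0.12,91,0,0,0.0024,-0.0697,-0.4313,-0.12,91,0,0,0.0024,-0.0697,-0.4313,-0.12,91,0,0,0.0024,-0.0697,-0.4313,-0.12,91,0,0,0.0024,-0.0697,-0.4313,-0.12,91,0,0,0.0024,-0.0697,-0.4313,-0.12,91,0,0,0.0024,-0.0697,-0.4313,-0.12,91,0,0,0.0024,-0.0697,-0.4313,-0.12,91,0,0,0.0024,-0.0697,-0.4313,-0.12,91,0,0,0.0024,-0.0697,-0.4313,-0.16,91,0,0,0.0024,-0.0697,-0.4313,-0.2,91,0,0,0.0024,-0.0697,-0.4313,-0.24,91,0,0,0.0024,-0.0697,-0.4313,-0.28,91,0,0,0.0024,-0.0697,-0.4313,-0.31,91,0,0,0.0024,-0.0697,-0.4313,-0.33,91,0,0,0.0024,-0.0697,-0.4313,-0.33,91,0,0,0.0024,-0.0697,-0.4313,-0.33,91]

```text
clock: 4.7
position: [0.4819, -0.1984, 0.0913]
ee_rot: [3.062, 0.704, -0.0]
force: [0.2, 0.2, 0.5]
width: 0.995
gripper_force: 0.0
```

```bash
python3 - <<'E'
from h import *
s=sensors.observe();print(s['position'],s['ee_rot'],2*np.arctan2(s['ee_rot'][1],s['ee_rot'][0]),s['force'])
E
```

```text
[ 0.48194231 -0.19844479  0.09131099] [ 3.06156987e+00  7.04334331e-01 -4.60684861e-05] 0.4522442724602746 [0.24558306 0.18898793 0.47973841]
```

arm_command:
  deltas: [0,0,0,0,-0.001,-0.015,91,0,0,0,0,-0.001,-0.028,91,0,0,0,0,-0.001,-0.033,91,0,0,0,0,-0.001,-0.033,50,0,0,0,0,-0.001,-0.033,30,0,0,0,0,-0.001,-0.033,20,0,0,0,0,-0.001,-0.033,10,0,0,0,0,-0.001,-0.033,0,0,0,0,0,-0.001,-0.033,0,0,0,0,0,-0.001,-0.033,0,0,0,0,0,-0.001,-0.033,0,0,0,0,0,-0.001,-0.033,0]
  force: 45

```text
clock: 5.9
position: [0.482, -0.1991, 0.0577]
ee_rot: [3.061, 0.706, -0.0]
force: [0.5, 0.5, 1.0]
width: 0.257
gripper_force: 0.0
```

```bash
cat > tier.py <<'E'
from h import *
import sys
# holes of the held tier in the wrist view; guess from TCP pose
def tier(zu,name,guess,ang):
    s=sensors.observe();c=optics.calibration("wrist");im=optics.get_image("wrist");cv2.imwrite(f"pics/{name}.png",im)
    g=cv2.cvtColor(im,cv2.COLOR_BGR2GRAY).astype(float);z=zu+.008;P=[];n=11
    for k in range(4):
        a=ang+k*np.pi/2
        u,v=proj(c,[guess[0]+.09*np.cos(a),guess[1]+.09*np.sin(a),z])[0].round().astype(int)
        if not(n<u<640-n and n<v<400-n): print("out",k,u,v);continue
        q=g[v-n:v+n+1,u-n:u+n+1];w=np.clip(np.median(q)-25-q,0,None);y,x=np.mgrid[v-n:v+n+1,u-n:u+n+1]
        if w.sum()==0: print("none",k,u,v);continue
        p=ray(c,[((w*x).sum()/w.sum(),(w*y).sum()/w.sum())],z)[0]
        P.append(p);print(k,(u,v),(w>0).sum(),p.round(4))
    return s,np.array(P)
E
python3 - <<'E'
from tier import *
s,P=tier(0.0,"w3",(.482,-.2),.45);print(s['position'],s['ee_rot'],2*np.arctan2(s['ee_rot'][1],s['ee_rot'][0]),s['force'],s['width']*91.8,s['gripper_force'])
E
```

```text
0 (np.int64(322), np.int64(78)) 227 [ 0.5629 -0.1617  0.008 ]
1 (np.int64(180), np.int64(228)) 194 [ 0.4384 -0.1212  0.008 ]
none 2 321 348
3 (np.int64(462), np.int64(229)) 170 [ 0.5158 -0.2819  0.008 ]
[ 0.48204148 -0.19905353  0.05772907] [ 3.06130224e+00  7.05700477e-01 -7.56563432e-05] 0.45313004728914563 [0.52061016 0.49654156 0.97679301] 23.612601822404624 0.0
```

arm_command:
  deltas: [0,0,0,0,0,0,0,0,0,0,0,0,0,0,0,0,0,0,0,0,0,0,0,0,0,0,0,0,0,0,0,0,0,0,0,0,0,0,0,0,0,0]
  force: 45

```text
clock: 6.55
position: [0.4821, -0.1992, 0.0578]
ee_rot: [3.061, 0.705, 0.0]
force: [1.2, -2.9, -1.7]
width: 0.127
gripper_force: 45.0
```

```bash
python3 - <<'E'
from tier import *
s,P=tier(0.0,"w4",(.482,-.2),.45);print(s['position'],2*np.arctan2(s['ee_rot'][1],s['ee_rot'][0]),s['force'],s['width']*91.8,s['gripper_force'])
cal=optics.calibration("top");im=optics.get_image("top");cv2.imwrite("pics/t4.png",im)
E
```

```text
0 (np.int64(322), np.int64(78)) 225 [ 0.5619 -0.1597  0.008 ]
1 (np.int64(180), np.int64(228)) 219 [ 0.4414 -0.1186  0.008 ]
none 2 321 348
3 (np.int64(462), np.int64(229)) 221 [ 0.5206 -0.2796  0.008 ]
[ 0.48212176 -0.1992338   0.05776903] 0.4530285415742016 [ 1.20465048 -2.91848185 -1.68096331] 11.652627415340577 44.999629855155945
```

View pics/w4.png

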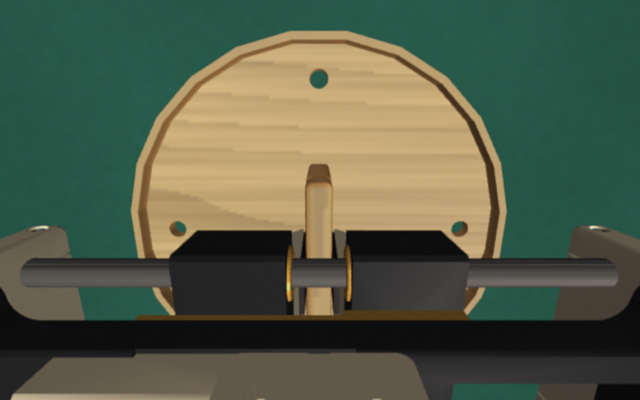

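The bar is gripped (11.7 mm opening, 45 N). Holes are visible at (319,78), (178,229) and (460,229). I refine the tier's pose in the hand.

```bash
cat > tier.py <<'E'
from h import *
def holes(im,c,z,px,n=14):
    hsv=cv2.cvtColor(im,cv2.COLOR_BGR2HSV);P=[]
    for u,v in px:
        q=hsv[v-n:v+n+1,u-n:u+n+1];m=(q[...,0]>50)&(q[...,0]<110)&(q[...,1]>60)
        w=cv2.fitEllipse(max(cv2.findContours(m.astype(np.uint8),0,1)[0],key=len)) if 0 else None
        b=max(blobs(m,5,800),key=lambda b:b[1]);P.append(ray(c,[b[0]+[u-n,v-n]],z)[0]);print((b[0]+[u-n,v-n]).round(1),b[1])
    return np.array(P)
def pose(P): # holes 0,1,3
    d=P[1]-P[2];a=np.arctan2(d[1],d[0])-np.pi/2;m=(P[1]+P[2])[:2]/2
    return m,P[0][:2]-.09*np.array([np.cos(a),np.sin(a)]),a,np.linalg.norm(d)
E
python3 - <<'E'
from tier import *
c=optics.calibration("wrist");im=cv2.imread("pics/w4.png");P=holes(im,c,.007,[(319,78),(178,229),(460,229)]);print(P,pose(P))
s=sensors.observe();print(s['position'],2*np.arctan2(s['ee_rot'][1],s['ee_rot'][0]))
E
```

```text
[318.4  79. ] 228
[180.1 226.6] 76
[456.8 226.4] 78
[[ 0.56183191 -0.15931844  0.007     ]
 [ 0.44312667 -0.11826579  0.007     ]
 [ 0.52081281 -0.27787485  0.007     ]] (array([ 0.48196974, -0.19807032]), array([ 0.48090843, -0.19870614]), np.float64(0.45297349692724564), np.float64(0.1775110987367683))
[ 0.48210888 -0.19916302  0.05776164] 0.4530348843080755
```

arm_command:
  deltas: [0,0,0,0,0,0.01,0,0,0,0,0,0,0.03,0,0,0,0,0,0,0.06,0,0,0,0,0,0,0.1,0,0,0,0,0,0,0.14,0,0,0,0,0,0,0.18,0,0,0,-0.0162,0.003,0.02,0.2,0,0,0,-0.0162,0.009,0.055,0.21,0,0,0,-0.0162,0.015,0.095,0.21,0,0,0,-0.0162,0.022,0.135,0.21,0,0,0,-0.0162,0.028,0.175,0.21,0,0,0,-0.0162,0.035,0.215,0.21,0,0,0,-0.0162,0.041,0.255,0.21,0,0,0,-0.0162,0.048,0.295,0.21,0,0,0,-0.0162,0.054,0.335,0.21,0,0,0,-0.0162,0.06,0.37,0.21,0,0,0,-0.0162,0.065,0.4,0.21,0,0,0,-0.0162,0.068,0.42,0.21,0,0,0,-0.0162,0.0702,0.433,0.21,0,0,0,-0.0162,0.0702,0.433,0.21,0]

```text
clock: 8.65
position: [0.5512, 0.2358, 0.2675]
ee_rot: [-3.068, -0.671, 0.002]
force: [0.2, 0.4, -5.5]
width: 0.127
gripper_force: 45.0
```

```bash
python3 - <<'E'
from tier import *
s=sensors.observe();print(s['position'],s['ee_rot'],2*np.arctan2(s['ee_rot'][1],s['ee_rot'][0]),s['force'],s['ft_torque'],s['gripper_force'],s['width'])
E
```

```text
[0.55119851 0.23581941 0.26750758] [-3.06815641e+00 -6.71165296e-01  2.12491912e-03] -5.852466124220319 [ 0.16705751  0.41149935 -5.5332783 ] [ 0.06295117 -0.04812104  0.0004259 ] 44.99924898147583 0.1267847785970838
```

arm_command:
  deltas: [0,0,-0.002,0.001,-0.002,-0.01,0,0,0,-0.002,0.001,-0.002,-0.025,0,0,0,-0.002,0.001,-0.002,-0.04,0,0,0,-0.002,0.001,-0.002,-0.047,0,0,0,-0.002,0.001,-0.002,-0.049,0,0,0,-0.002,0.001,-0.002,-0.049,0,0,0,-0.002,0.001,-0.002,-0.049,0,0,0,-0.002,0.001,-0.002,-0.049,0]

```text
clock: 9.45
position: [0.5536, 0.2321, 0.2194]
ee_rot: [-3.071, -0.662, -0.002]
force: [-0.2, -0.1, -4.8]
width: 0.129
gripper_force: 45.0
```

```bash
python3 - <<'E'
from tier import *
s=sensors.observe();c=optics.calibration("wrist");im=optics.get_image("wrist");cv2.imwrite("pics/w5.png",im)
print(s['position'],2*np.arctan2(s['ee_rot'][1],s['ee_rot'][0]),s['force'],s['ft_torque'])
top=optics.get_image("top");cv2.imwrite("pics/t5.png",top)
t=[cv2.resize(im[v-15:v+16,u-15:u+16],(260,260),interpolation=cv2.INTER_CUBIC) for u,v in [(319,78),(179,228),(460,228)]]
cv2.imwrite("pics/w5c.png",np.vstack([np.hstack(t),cv2.resize(top[150:275,100:290],(780,330),interpolation=cv2.INTER_CUBIC)]))
E
```

```text
[0.55356516 0.23205417 0.2194352 ] -5.858745562052944 [-0.18335472 -0.08162708 -4.80832888] [ 0.01696441  0.00501131 -0.0153085 ]
```

View pics/w5c.png

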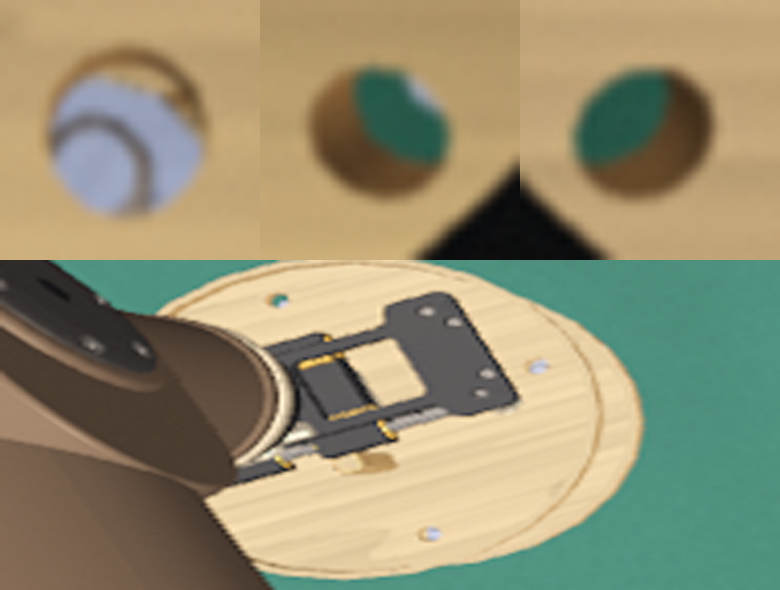

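Hole 0 shows the spigot tip low and left of its centre: the hole is at about (319.1,78.5) and the tip at about (314.7,83.3). Holes 1 and 3 show mostly desk green with only a sliver of steel. I compute the tier against the posts from this.

```bash
python3 - <<'E'
from tier import *
c=optics.calibration("wrist");s=sensors.observe();z=s['position'][2]-.0578+.008
k=31/260
H=[(304+127*k,63+130*k),(164+(380-260)*k,213+131*k),(445+(645-520)*k,213+132*k)]
h=ray(c,H,z);t=ray(c,[(304+90*k,63+168*k)],.153)
print(s['position'],2*np.arctan2(s['ee_rot'][1],s['ee_rot'][0])+2*np.pi,s['force']);print(h,pose(h));print(t)
print("predicted tip", .5512+.09*np.cos(.4276),.2345+.09*np.sin(.4276))
for i in range(3):
  a=.4276+[0,np.pi/2,-np.pi/2][i];p=[.5512+.09*np.cos(a),.2345+.09*np.sin(a),.153];print(proj(c,p)-np.array(H[i]))
E
```

```text
[0.55345505 0.23207851 0.21927746] 0.42458001964202197 [-0.23844309  0.04138423 -5.3538802 ]
[[0.63461243 0.26930231 0.16947746]
 [0.51553346 0.31438399 0.16947746]
 [0.58949459 0.15023618 0.16947746]] (array([0.55251403, 0.23231008]), array([0.5525572 , 0.23233017]), np.float64(0.4233331440138064), np.float64(0.18004096895626928))
[[0.63286169 0.27148448 0.153     ]]
predicted tip 0.6330967258738128 0.2718219277523221
[[-4.75497417  3.92365169]]
[[ 6.83715093 -7.16940762]]
[[-14.11742292  -8.24112456]]
```

arm_command:
  deltas: [0,0,0.0027,-0.0014,0.002,0,0,0,0,0.0027,-0.0014,0.002,0,0,0,0,0.0027,-0.0014,0.002,0,0,0,0,0.0027,-0.0014,0.002,0,0,0,0,0.0027,-0.0014,0.002,0,0,0,0,0.0027,-0.0014,0.002,0,0]

```text
clock: 10.15
position: [0.5519, 0.2339, 0.2187]
ee_rot: [3.07, 0.668, -0.0]
force: [-0.3, -0.2, -5.7]
width: 0.131
gripper_force: 45.0
```

```bash
cat > look.py <<'E'
from tier import *
import sys
n=sys.argv[1]
s=sensors.observe();c=optics.calibration("wrist");im=optics.get_image("wrist");cv2.imwrite(f"pics/{n}.png",im)
print(s['position'],2*np.arctan2(s['ee_rot'][1],s['ee_rot'][0])+2*np.pi,s['ee_rot'][2],s['force'],s['ft_torque'],s['width']*91.8)
b,g,r=[im[...,i].astype(int) for i in range(3)];z=s['position'][2]-.0578+.008;h=[]
for u,v in [(319,78),(179,228),(460,228)]:
    n=14;q=cv2.cvtColor(im[v-n:v+n+1,u-n:u+n+1],cv2.COLOR_BGR2HSV)
    # hole outline: anything unlike the bright board (dark wall, green, steel)
    m=~((q[...,0]>10)&(q[...,0]<25)&(q[...,2]>0.8*np.percentile(q[...,2],70)))
    nn,l,st,ce=cv2.connectedComponentsWithStats(m.astype(np.uint8));i=l[n-2:n+3,n-2:n+3].max()
    hull=cv2.convexHull(np.argwhere(l==i)[:,::-1].astype(np.int32));M=cv2.moments(hull);p=(M['m10']/M['m00']+u-n,M['m01']/M['m00']+v-n)
    h.append(ray(c,[p],z)[0]);print(np.round(p,1),st[i])
print(pose(np.array(h)))
E
python3 look.py w6
```

```text
[0.55186906 0.23389549 0.21871061] 6.711896087509291 -9.115699383377085e-05 [-0.26898187 -0.22627829 -5.67168845] [ 0.04165168  0.00976009 -0.035413  ] 12.034890064469504
[318.7  78.3] [  5   5  19  20 295]
[177.9 228.4] [  5   7  17  16 207]
[459.2 228.4] [  5   7  17  16 219]
(array([0.55091748, 0.23451162]), array([0.55097221, 0.23434874]), np.float64(0.4277620412560761), np.float64(0.17981307735460933))
```

arm_command:
  deltas: [0,0,0,0,0,-0.002,0,0,0,0,0,0,-0.004,0,0,0,0,0,0,-0.006,0,0,0,0,0,0,-0.007,0,0,0,0,0,0,-0.008,0,0,0,0,0,0,-0.009,0,0,0,0,0,0,-0.01,0,0,0,0,0,0,-0.01,0,0,0,0,0,0,-0.01,0]

```text
clock: 11.1
position: [0.5519, 0.234, 0.2088]
ee_rot: [-3.07, -0.669, -0.0]
force: [-0.3, -0.1, -4.6]
width: 0.127
gripper_force: 45.0
```

```bash
python3 look.py w7
```

```text
[0.55186096 0.23397463 0.20875961] 0.42886199993505336 -9.404194743098156e-05 [-0.30928375 -0.11896873 -4.62860514] [0.02221252 0.00049358 0.03471535] 11.669961708323937
[318.8  78.3] [  5   5  19  20 296]
[177.7 228.5] [  5   7  17  16 199]
[459.2 228.5] [  5   7  17  16 214]
(array([0.5508174 , 0.23457751]), array([0.55096   , 0.23437606]), np.float64(0.4280084659966976), np.float64(0.17999896174207738))
```

arm_command:
  deltas: [0,0,0,0,0,-0.001,0,0,0,0,0,0,-0.002,0,0,0,0,0,0,-0.003,0,0,0,0,0,0,-0.004,0,0,0,0,0,0,-0.005,0,0,0,0,0,0,-0.006,0,0,0,0,0,0,-0.006,0]

```text
clock: 11.85
position: [0.5518, 0.2339, 0.2025]
ee_rot: [3.07, 0.668, -0.0]
force: [0.1, -0.2, -4.7]
width: 0.128
gripper_force: 45.0
```

```bash
python3 look.py w8
```

```text
[0.55177266 0.23385553 0.20254   ] 6.711945217464301 -0.000482375829693836 [ 0.09427512 -0.16244495 -4.65860652] [-0.00345926  0.01956881  0.00052911] 11.76194519236491
[318.7  78.3] [  5   5  19  20 296]
[177.7 228.4] [  5   7  16  16 201]
[459.2 228.5] [  5   7  17  16 217]
(array([0.55076292, 0.23454606]), array([0.55082079, 0.23435263]), np.float64(0.4276494547140197), np.float64(0.17996816084248804))
```

The spigots are in the holes with no side load, so I continue down.

arm_command:
  deltas: [0,0,0,0,0,-0.0015,0,0,0,0,0,0,-0.003,0,0,0,0,0,0,-0.0045,0,0,0,0,0,0,-0.006,0,0,0,0,0,0,-0.0075,0,0,0,0,0,0,-0.009,0,0,0,0,0,0,-0.0105,0,0,0,0,0,0,-0.012,0,0,0,0,0,0,-0.013,0,0,0,0,0,0,-0.013,0]

```text
clock: 12.9
position: [0.5518, 0.2339, 0.1896]
ee_rot: [3.07, 0.668, -0.0]
force: [0.2, -0.9, -6.2]
width: 0.127
gripper_force: 45.0
```

```bash
python3 look.py w9
```

```text
[0.55178785 0.23389521 0.18958953] 6.711960396685805 -0.0003149064047228692 [ 0.18008621 -0.86525329 -6.17459939] [-0.0027858   0.00262455 -0.00055296] 11.612846538894063
[318.9  77.5] [  5   3  19  22 320]
[175.2 230.3] [  0   7  22  19 297]
[462.6 230.8] [  5   7  24  20 340]
(array([0.54959131, 0.23370632]), array([0.55115853, 0.23458536]), np.float64(0.42611796558401216), np.float64(0.18405705735171704))
```

arm_command:
  deltas: [0,0,0,0,0,-0.0005,0,0,0,0,0,0,-0.001,0,0,0,0,0,0,-0.0015,0,0,0,0,0,0,-0.002,0,0,0,0,0,0,-0.0025,0,0,0,0,0,0,-0.0028,0,0,0,0,0,0,-0.0028,0,0,0,0,0,0,-0.0028,0,0,0,0,0,0,-0.0028,0]

```text
clock: 13.85
position: [0.5519, 0.2339, 0.187]
ee_rot: [3.07, 0.668, 0.0]
force: [-0.0, 0.1, -5.2]
width: 0.127
gripper_force: 45.0
```

```bash
python3 look.py w10
```

```text
[0.55185987 0.23394677 0.18697141] 6.7120095379110145 6.930535119655787e-05 [-0.04618341  0.14184337 -5.21608172] [-0.00394325  0.03592736 -0.02912812] 11.7038852694525
[318.9  77.4] [  5   3  19  22 323]
[174.8 230.9] [  0   7  22  21 320]
[463.2 231.4] [  5   7  24  22 370]
(array([0.54931412, 0.23350264]), array([0.55133929, 0.23465833]), np.float64(0.4260672286533691), np.float64(0.1847503075260229))
```

Still hanging with no contact, so I go on in half-millimetre steps until the collars take the weight.

arm_command:
  deltas: [0,0,0,0,0,-0.0003,0,0,0,0,0,0,-0.0006,0,0,0,0,0,0,-0.0009,0,0,0,0,0,0,-0.0012,0,0,0,0,0,0,-0.0012,0,0,0,0,0,0,-0.0012,0]

```text
clock: 14.5
position: [0.5519, 0.234, 0.1867]
ee_rot: [3.07, 0.668, 0.001]
force: [-4.4, -3.2, 7.1]
width: 0.125
gripper_force: 45.0
```

The tier is on the collars, carrying about 12 N. I ease off slightly, open the fingers and go straight up.

arm_command:
  deltas: [0,0,0,0,0,0.0005,0,0,0,0,0,0,0.0005,0,0,0,0,0,0,0.0005,13,0,0,0,0,0,0.0005,20,0,0,0,0,0,0.0005,40,0,0,0,0,0,0.0005,60,0,0,0,0,0,0.0005,60,0,0,0,0,0,0.0005,60,0,0,0,0,0,0.0005,60,0,0,0,0,0,0.0005,60,0,0,0,0,0,0.0005,60]

```text
clock: 15.6
position: [0.5519, 0.2339, 0.1862]
ee_rot: [3.07, 0.668, 0.0]
force: [-0.0, -0.3, 1.0]
width: 0.653
gripper_force: 0.0
```

```bash
python3 look.py w11
```

```text
[0.55186792 0.23391079 0.18624239] 6.711956826951327 4.2704265312847744e-05 [-0.04989332 -0.30935969  0.95105279] [ 0.04490118 -0.00308579  0.02747691] 59.959655110834326
[318.8  76.9] [  5   2  19  22 320]
[178.8 233.1] [  0   7  29  22 499]
[460.1 233. ] [  0   7  29  22 511]
(array([0.54822958, 0.2327267 ]), array([0.55163955, 0.23464087]), np.float64(0.42840861293339794), np.float64(0.1805997658631457))
```

arm_command:
  deltas: [0,0,0,0,0,0.01,60,0,0,0,0,0,0.03,60,0,0,0,0,0,0.06,60,0,0,0,0,0,0.1,60,0,0,0,0,0,0.14,60,0,0,0,0,0,0.18,60,0,0,0,0,0,0.2,60,0,0,0,0,0,0.2,60,0,0,0,0,0,0.2,60,0,0,0,0,0,0.2,60]

```text
clock: 16.65
position: [0.5514, 0.2336, 0.3853]
ee_rot: [3.069, 0.668, -0.003]
force: [-0.1, -0.0, 0.3]
width: 0.656
gripper_force: 0.0
```

```bash
python3 - <<'E'
from h import *
s=sensors.observe();print(s['position'],s['force'])
w=optics.get_image("wrist");sc=optics.get_image("scene")
cv2.imwrite("pics/end.png",np.vstack([cv2.resize(w[:260],(640,260)),sc[130:390]]))
E
```

```text
[0.55143437 0.23358974 0.38530901] [-0.09690225 -0.02378849  0.33202882]
```

View pics/end.png

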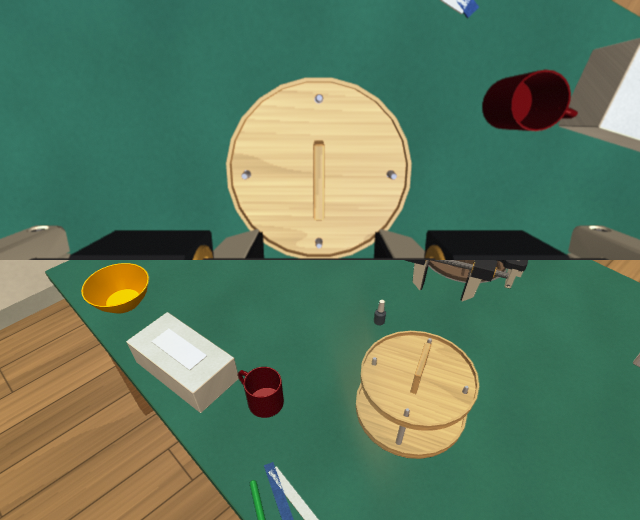

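The spigots stand up through all four holes, at (319,98), (246,175), (391,175) and (319,243). The tier looks level, and the mug and desk bottle are where they were.

```bash
python3 -c "
from cell import arm;print(arm.sign_off())"
```

```text
the job is handed in; nothing more can be done
None
```

The upper tier is back on the carousel: it was lowered in hand onto the collars with about 12 N of contact and released, the gripper is clear, and the job was handed in at about 17 s, though the sign-off returned no verdict.

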